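# Examine the broken tooth model under the loupe

## Task

Three of the four tooth models on the blue mat are whole and one is broken off short: stand the broken one upright in the middle of the white disc on the inspection stage and let go of it. Then take the loupe from its rest by its handle and hold it still and level over that model, the lens centred above it and the middle of the lens at the height of the orange focus marker on the gauge post; keep the loupe roughly level all the while, leave the marker, the whole models and the other things where they are, and finish while still holding the loupe there.

Things in the scene. Friction and masses are not known exactly. Their poses are not given: they have to be found in the camera images.
- die_1: a tooth model: a 26 x 26 mm square ochre base 22 mm high with a cream crown (22 mm square) on top, about 35 g, standing on the mat, about 84 mm from its neighbours. Of the four models three are whole, 48 mm high in all, and one is broken, only 29 mm high in all; find which from their heights. Origin: centre of the underside; z up, x and y along the sides of the base
- die_1_top (a point): the highest level of die_1, on its axis: 48 mm above its underside if it is whole, 29 mm if it is the broken one
- die_2: a tooth model: a 26 x 26 mm square ochre base 22 mm high with a cream crown (22 mm square) on top, about 35 g, standing on the mat, about 84 mm from its neighbours. Of the four models three are whole, 48 mm high in all, and one is broken, only 29 mm high in all; find which from their heights. Origin: centre of the underside; z up, x and y along the sides of the base
- die_2_top (a point): the highest level of die_2, on its axis: 48 mm above its underside if it is whole, 29 mm if it is the broken one
- die_3: a tooth model: a 26 x 26 mm square ochre base 22 mm high with a cream crown (22 mm square) on top, about 35 g, standing on the mat, about 84 mm from its neighbours. Of the four models three are whole, 48 mm high in all, and one is broken, only 29 mm high in all; find which from their heights. Origin: centre of the underside; z up, x and y along the sides of the base
- die_3_top (a point): the highest level of die_3, on its axis: 48 mm above its underside if it is whole, 29 mm if it is the broken one
- die_4: a tooth model: a 26 x 26 mm square ochre base 22 mm high with a cream crown (22 mm square) on top, about 35 g, standing on the mat, about 84 mm from its neighbours. Of the four models three are whole, 48 mm high in all, and one is broken, only 29 mm high in all; find which from their heights. Origin: centre of the underside; z up, x and y along the sides of the base
- die_4_top (a point): the highest level of die_4, on its axis: 48 mm above its underside if it is whole, 29 mm if it is the broken one
- mat: the blue silicone mat, 140 x 140 x 4 mm, fixed, on which the four models stand at the corners of a 84 mm square. Origin: centre of its underside. The mat and the loupe rest may change sides (left or right)
- stage: the fixed inspection stage: a dark round plate of 68 mm diameter, 8 mm thick, with a white disc on top; a low bar leads along its own +x (away from the robot) to the gauge post, a steel rod of 8 mm diameter, 170 mm high, 90 mm from the plate's centre. Origin: centre of the plate's underside
- stage_pad (a point): centre of the white disc, on the stage's top face, 8 mm above the counter
- focus_mark (a point): centre of the orange focus marker, a 20 mm wide, 8 mm high collar (with a small pointer tab towards the plate) clamped by friction on the gauge post 100 to 150 mm above the counter. Its mid-height is the focal height at which the middle of the lens must be held
- rest: the fixed grey loupe rest: base 96 x 50 x 6 mm, with two upright forks 8 mm thick, 40 mm either side of its centre along x, whose 18 mm wide notches carry the handle 30 mm above the counter and whose prongs reach 40 mm above it. Between the forks 72 mm of handle is free. Origin: centre of the base's underside, x along the handle
- loupe: the loupe, 90 g: a straight black handle 14 mm wide and 16 mm high, from 70 mm behind to 50 mm ahead of the origin, with a steel end cap (18 mm wide, 20 mm high) at the tail and a level round lens at the front. Origin: on the handle's underside midway between the forks, within 10 mm of the centre of mass, the place to grip it; x along the handle towards the lens, z up (square to the lens)
- loupe_lens (a point): middle of the lens, 82 mm ahead of the loupe's origin along its x and 8 mm above the handle's underside, at the handle's mid-height. Its steel rim is 64 mm across and 10 mm high
- sanitiser: bystander: a closed bottle, 56 mm diameter, 130 mm high, standing on the far side. Origin: centre of its underside
- cup: bystander: a blue cup, 68 mm across, 70 mm high, on the far side. Origin: centre of its underside
- jar: bystander: a small amber jar with a white cap, 48 mm diameter, 40 mm high, between the stage and the robot. Origin: centre of its underside

How it is judged:
By the outcome, as a careful person would: the job done as asked, in the order asked, and still so for the second after the job is handed in, while the arm keeps its last pose, push and grip.
It also fails if it takes over 67 s, if anything falls off the work surface, if the arm or the gripper's body presses on something with over 40 N, if the wrist force passes 120 N, or if a joint passes its speed limit or range.

## Robot

A 6-joint arm with a two-finger parallel gripper is mounted at the origin on the work surface. World frame = base frame: x ahead of the robot, y to its left, z up, the work surface at z = 0. Lengths are in mm, angles in rad, forces in N, time in s.
With the tool pointing down it reaches from about 350 to 775 mm from the base axis. Payload 7.3 kg.
Tool frame: the origin (TCP) lies at the very end of the fingers, on their centre line; the grasp point (between the pads) lies 19 mm behind it; z points along the fingers, y is the line along which they close (so a half turn about z gives the same grasp; the last joint's range is limited). The gripper opens to 92 mm and grips with 3 to 60 N. Pads are 19 mm wide; open, the fingers measure 130 mm over their backs; the gripper's body (75 mm by 190 mm) begins 47 mm behind the grasp point.
Start: joints at [1.088, 0.342, 1.524, -0, 1.275, -0.146], TCP at [173.482, 495.529, 226.741] pointing down, gripper open.
Joint ranges: [-2.53, 2.53], [-0.77, 2.02], [0.04, 2.7], [-1, 4.14], [0.28, 2.66], [-3.11, 3.11]. Speed limits (rad/s): [2.57, 2.57, 3.14, 3.14, 3.14, 3.14].

## Interface

Orientations are given as [roll, pitch, yaw] about the fixed x, y, z axes, in that order (R = Rz(yaw) Ry(pitch) Rx(roll)).
In Python, from plant import bot gives the robot as it stands.
- The arm moves only by the tool jog_arm, never from a script. Its argument "targets" is a list of rows, each an object with "xyz": the shift along the tool's x, y, z as a fraction of full scale, a list of three; "spin": the turn about the tool's z as a fraction of full scale. In form: [{"xyz": [x, y, z], "spin": spin}, ...]. A call has exactly 10 rows; each row shifts and turns the commanded pose from where the row before left it, along the tool's axes as they then stand; what a row does not reach is not made up. Full scale, the value 1, is 80 mm for a shift and 0.1 rad for a turn. A row lasts 1/8 s, in which the tool goes at most 62.5 mm and 10.7 degrees, less where a joint would pass 70% of its speed; a pose out of reach is approached as far as the arm can. A call with a number of a shift or a turn outside -1 to 1 is refused whole. A call with a gripper value outside its range is refused whole. "gripper" is the opening in per cent of the stroke, from 0 (shut) to 100 (fully open), set as the call begins (left out, the last holds). The fingers move at their own pace and stop on an object; the grip force is fixed at half the most. Time passes only in rows, so rows that do not move let the fingers close, or fill a call up. It gives the time, the measured TCP pose, the force, the opening and the grip force at its end, in the units of the state.
- bot.get_obs(): the state, without advancing time (a new reading comes with each control period).
- bot.capture(name): name is "scene" or "top"; returns the picture (384x512x3 uint8, blue, green, red); there is no depth.
- bot.get_calibration(name): a dict with "vfov" (degrees; the focal length in pixels is half the picture's height over the tangent of half this angle, whatever the lens; pixels are square), "cx", "cy" (the principal point, pixels), "eye" and "rotation" of the camera in the world. Camera axes: x right, y down, z forward; pixel columns grow to the right and rows downward; lengths in mm; the calibration is good to about 2 mm. A picture is of the moment at which its call begins. get_calibration takes no time and is no camera call.
- bot.close_job(): hands the job in; it is judged then, once.
The state is a dict: "time": time; "joint_positions": joint angles; "dq": joint speeds; "tau": joint torques, N m; "tool_pos": TCP position; "tcp_rot": TCP orientation; "contact_force": force on the tool from outside, world axes, zero at the start; "moment": the same for the moment, N m; "grip_width": finger opening in mm; "finger_force": force on a finger pad.
Only numpy, scipy, OpenCV 4.12 (cv2) and the standard library are available. Lean on these libraries where they do the work, as an engineer would, in place of code of your own. Each camera call takes 0.05 s, during which the arm holds its last target. There are 200 camera calls.

## Working session

There is one attempt and no reset: what is moved stays moved. The work goes in short steps, Python scripts to look and compute and a tool call to move; the robot and the scene stay as the last step left them, time stands still between calls to the robot, and variables do not carry over. Pictures are saved under pics/ and viewed, at most 10 in all, crops included, and the job is handed in when it is done.

Besides the shell and the picture viewer there is one more tool, called by a JSON object that holds its "op" and its "data". jog_arm: Moves the arm, as the interface text tells. Shift numbers are shares of 80 mm and turn numbers shares of 0.1 rad, none past 1 either way. Its arguments: {"type":"object","properties":{"targets":{"type":"array","items":{"type":"object","properties":{"xyz":{"type":"array","items":{"type":"number"}},"spin":{"type":"number"}}}},"gripper":{"type":"number"}},"required":["targets"]}

```bash
mkdir -p pics; ls; python3 - <<'E'
from plant import bot
import cv2
for n in("scene","top"):
    cv2.imwrite(f"pics/{n}0.png",bot.capture(n)); print(n,bot.get_calibration(n))
print(bot.get_obs())
E
```

```text
pics
scene {'vfov': 50.417336690761694, 'cx': 253.00833457167826, 'cy': 194.03068194001156, 'eye': array([1232.36111102,  415.02897621,  639.0456145 ]), 'rotation': array([-2.18630271, -0.0216593 ,  2.13704059])}
top {'vfov': 48.13478880227633, 'cx': 250.08303911529933, 'cy': 189.02687595120838, 'eye': array([431.7411823 ,   6.78760536, 964.17793013]), 'rotation': array([-2.96447634,  0.02383489, -1.58347686])}
{'time': 0.1, 'joint_positions': array([ 1.08798195e+00,  3.42652881e-01,  1.52485785e+00,  6.70950739e-06,
        1.27542773e+00, -1.45951934e-01]), 'dq': array([-4.98431556e-04, -2.97240825e-03, -2.93036645e-03,  9.45521345e-05,
        7.21102560e-04, -7.85704245e-04]), 'tau': array([ 2.02216492e-03, -4.32002699e+01, -2.44697696e+01,  7.19836378e-02,
        5.25152113e-02, -2.86623538e-05]), 'tool_pos': array([173.31964869, 495.2032456 , 226.13677005]), 'tcp_rot': array([-3.14026209e+00, -2.02074103e-04,  2.80472812e+00]), 'contact_force': array([-0.01392058, -0.21510857,  0.24842387]), 'moment': array([0.03053289, 0.00430444, 0.04953285]), 'finger_force': 0.0, 'grip_width': 91.80157989322954}
```

View pics/scene0.png

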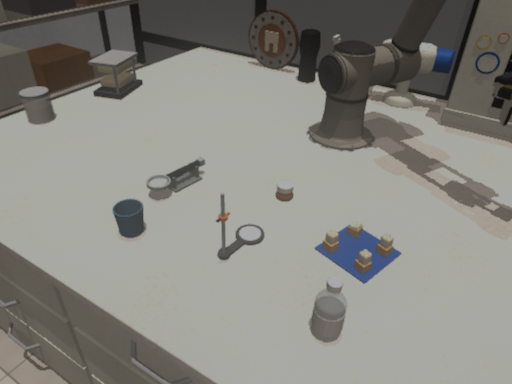

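View pics/top0.png

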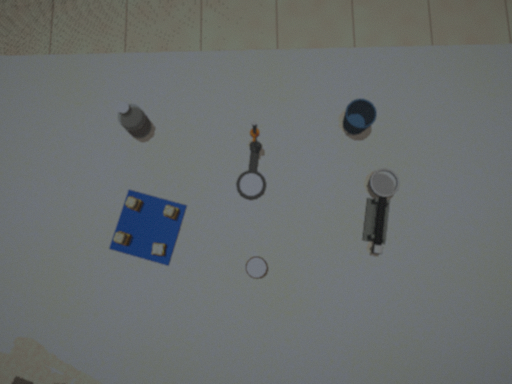

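The scene picture shows the mat at right (models at about (331,240), (356,229), (385,245), (364,261)), the stage at (250,234), the marker at (223,216) and the loupe at (175,180). In the top view the mat is at (148,228), the stage disc at (251,185) and the loupe at (380,205). The scene's back model, (356,229), looks short. I'll measure next.

```bash
cat > h.py <<'E'
import numpy as np, cv2
from scipy.spatial.transform import Rotation as R
from plant import bot
C={n:bot.get_calibration(n) for n in("scene","top")}
def M(n):
    c=C[n]; return R.from_euler('xyz',c['rotation']).as_matrix(), np.array(c['eye']), 192/np.tan(np.radians(c['vfov']/2)), c['cx'],c['cy']
def ray(n,uv):
    r,e,f,cx,cy=M(n); d=r@np.array([(uv[0]-cx)/f,(uv[1]-cy)/f,1]); return e,d/np.linalg.norm(d)
def plane(n,uv,z):
    e,d=ray(n,uv); return e+d*(z-e[2])/d[2]
def proj(n,p):
    r,e,f,cx,cy=M(n); q=r.T@(np.array(p,float)-e); return np.array([f*q[0]/q[2]+cx,f*q[1]/q[2]+cy])
def blobs(im,lo,hi,amin=15,roi=None):
    h=cv2.inRange(cv2.cvtColor(im,cv2.COLOR_BGR2HSV),lo,hi)
    if roi: m=np.zeros_like(h); x0,y0,x1,y1=roi; m[y0:y1,x0:x1]=255; h&=m
    n,l,s,c=cv2.connectedComponentsWithStats(h)
    return [(s[i][:5].tolist(),c[i].round(1).tolist()) for i in range(1,n) if s[i][4]>=amin],h
E
python3 - <<'E'
from h import *
t=cv2.imread("pics/top0.png");s=cv2.imread("pics/scene0.png")
def crop(im,x,y,w,h,W,H): return cv2.resize(im[y:y+h,x:x+w],(W,H),interpolation=cv2.INTER_CUBIC)
a=np.hstack([crop(t,105,185,90,85,400,300*85*4//(90*3)*1 if 0 else 300),crop(t,340,160,70,100,400,300)])
b=np.hstack([crop(s,310,215,100,65,400,300),crop(t,225,115,60,90,400,300)])
cv2.imwrite("pics/crops.png",np.vstack([a,b]))
for n,im in(("top",t),("scene",s)):
    print(n,"blue",blobs(im,(105,120,60),(130,255,255),200)[0]); print("orange",blobs(im,(3,120,80),(14,255,255),6)[0])
    print("ochre",blobs(im,(10,60,60),(25,255,255),15,(100,180,200,275) if n=="top" else (300,210,410,280))[0])
E
```

```text
top blue [([110, 190, 76, 75, 2885], [148.6, 227.7])]
orange [([253, 131, 6, 7, 15], [255.7, 133.9])]
ochre [([129, 199, 13, 11, 43], [135.8, 204.3]), ([165, 208, 14, 11, 41], [172.5, 213.9]), ([119, 232, 11, 13, 40], [125.0, 236.6])]
scene blue [([435, 48, 20, 18, 278], [444.4, 56.7]), ([317, 228, 83, 54, 1470], [358.2, 253.5])]
orange [([503, 33, 6, 3, 6], [505.5, 33.5]), ([219, 213, 10, 6, 27], [223.3, 216.1])]
ochre [([348, 226, 14, 11, 97], [354.0, 231.0]), ([323, 240, 16, 13, 123], [330.1, 245.7]), ([377, 244, 16, 12, 124], [383.9, 249.5]), ([355, 259, 16, 14, 135], [362.1, 265.9])]
```

View pics/crops.png

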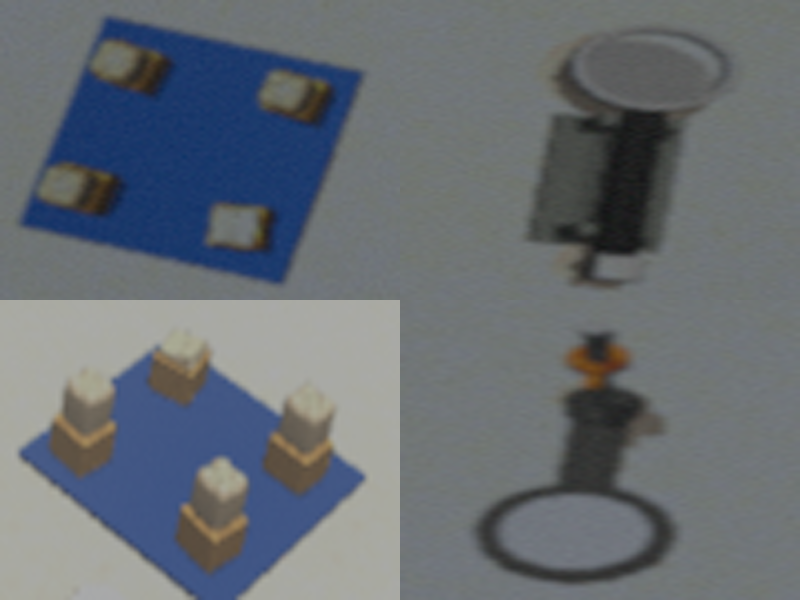

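```bash
python3 - <<'E'
from h import *
t=cv2.imread("pics/top0.png");s=cv2.imread("pics/scene0.png")
def quad(n,im,z,roi):
    _,h=blobs(im,(105,120,60),(130,255,255),200,roi)
    c=max(cv2.findContours(h,0,2)[0],key=cv2.contourArea); hl=cv2.convexHull(c)
    P=np.array([plane(n,p[0]+0.0,z)[:2] for p in hl],np.float32)
    print(n,"mat",cv2.minAreaRect(P))
    return
quad("top",t,4,(100,180,200,275));quad("scene",s,4,(300,210,410,290))
# broken die crown in top: bright within roi
g=cv2.cvtColor(t,cv2.COLOR_BGR2HSV)
roi=(150,238,172,260);x0,y0,x1,y1=roi
notblue=(~cv2.inRange(g,(105,110,40),(130,255,255)))[y0:y1,x0:x1]
c=max(cv2.findContours(notblue,0,2)[0],key=cv2.contourArea);m=cv2.moments(c)
uv=np.array([m['m10']/m['m00']+x0,m['m01']/m['m00']+y0]);print("die px",uv,cv2.minAreaRect(c))
for z in(15,26,33): print(z,plane("top",uv,z).round(1))
# stage
gr=cv2.cvtColor(t,cv2.COLOR_BGR2GRAY)
for nm,roi,th,z in(("stage outer",(232,166,272,204),75,8),):
    x0,y0,x1,y1=roi; b=(gr[y0:y1,x0:x1]<th).astype(np.uint8)*255
    cs,hi=cv2.findContours(b,cv2.RETR_CCOMP,cv2.CHAIN_APPROX_NONE)
    for c,hh in zip(cs,hi[0]):
        if len(c)>20:
            e=cv2.fitEllipse(c);p=np.array(e[0])+[x0,y0];print(nm,"hole" if hh[3]>=0 else "outer",p,e[1],plane("top",p,z).round(1))
# scene stage
gs=cv2.cvtColor(s,cv2.COLOR_BGR2GRAY);x0,y0,x1,y1=230,220,270,248
b=(gs[y0:y1,x0:x1]<110).astype(np.uint8)*255
cs,hi=cv2.findContours(b,cv2.RETR_CCOMP,cv2.CHAIN_APPROX_NONE)
for c,hh in zip(cs,hi[0]):
    if len(c)>20 and hh[3]>=0:
        e=cv2.fitEllipse(c);p=np.array(e[0])+[x0,y0];print("scene hole",p,e[1],plane("scene",p,8).round(1))
# marker triangulation
a,b=ray("top",(255.7,133.9)),ray("scene",(223.3,216.1))
A=np.array([a[1],-b[1]]).T;k=np.linalg.lstsq(A,b[0]-a[0],rcond=None)[0];p1=a[0]+k[0]*a[1];p2=b[0]+k[1]*b[1];print("mark",p1,p2)
# loupe
x0,y0,x1,y1=335,160,415,262
for r in gr[165:262:6,355:410]: print(' '.join(map(str,r[::2])))
E
```

```text
top mat ((522.1631469726562, 258.39923095703125), (137.13343811035156, 137.01458740234375), 73.7066650390625)
scene mat ((520.7467651367188, 260.344482421875), (136.0294647216797, 135.38504028320312), 73.48712158203125)
die px [158.32597266 248.80126183] ((8.399999618530273, 10.80000114440918), (14.388029098510742, 12.899612426757812), 7.125016689300537)
15 [471.8 230.9  15. ]
26 [471.3 228.3  26. ]
33 [471.  226.6  33. ]
stage outer outer [251.01336479 183.49166679] (27.390369415283203, 31.744997024536133) [615.9  25.1   8. ]
stage outer hole [250.63798523 184.08728218] (24.148082733154297, 25.011499404907227) [614.6  26.    8. ]
mark [699.85324803  12.12548462 111.78486451] [697.83391521  15.63848974 111.17170196]
117 113 116 116 113 115 115 116 114 115 114 113 115 114 117 115 113 114 116 116 115 115 115 112 117 114 114 111
117 118 116 118 116 115 117 115 115 107 101 103 94 98 99 97 88 84 100 109 115 114 113 115 115 116 115 113
112 113 116 116 115 114 108 99 94 94 92 93 92 93 91 92 89 104 114 109 80 104 112 114 114 114 114 115
114 114 116 114 116 111 93 61 103 94 91 92 93 94 93 93 
[... 675 characters left out ...]
4 37 27 29 33 47 73 95 116 114 116 114 114 115 115 116 112 112 114
115 113 112 115 83 75 73 71 69 50 26 29 30 30 56 74 105 117 116 114 112 114 115 113 114 114 113 114
116 114 116 110 70 73 47 30 54 62 30 26 26 29 65 84 114 116 114 114 113 114 116 113 113 114 113 113
117 115 115 115 116 116 113 110 91 50 38 32 25 54 78 100 116 112 113 118 116 114 114 114 115 114 116 115
117 114 117 117 116 116 112 96 56 57 111 114 112 107 112 115 115 117 115 116 114 114 112 114 114 114 115 114
116 116 115 116 116 115 116 109 99 93 84 85 109 112 117 116 115 115 114 116 115 114 113 115 113 113 113 114
115 115 116 113 113 116 115 115 116 114 114 115 116 118 115 116 115 115 112 115 115 115 114 115 113 115 115 116
```

```bash
python3 - <<'E'
from h import *
t=cv2.imread("pics/top0.png");s=cv2.imread("pics/scene0.png")
gr=cv2.cvtColor(t,cv2.COLOR_BGR2GRAY)
# handle centre line, z=46
pts=[]
for y in range(205,236,2):
    r=gr[y,365:400]; i=np.where(r<48)[0]; i=i[(i>3)]; pts.append((365+i.mean(),y,len(i)))
P=np.array([plane("top",p[:2],46)[:2] for p in pts]); f=np.polyfit(P[:,0],P[:,1],1)
print("handle w",[p[2] for p in pts],"slope",f,"yaw",np.arctan(f[0]),"resid",(P[:,1]-np.polyval(f,P[:,0])).round(1))
# lens outline vs background
b=((np.abs(gr.astype(int)-115)>8)*255).astype(np.uint8); b[:160]=0;b[200:]=0;b[:,:362]=0;b[:,402:]=0
c=max(cv2.findContours(b,0,cv2.CHAIN_APPROX_NONE)[0],key=cv2.contourArea)
c=c[c[:,0,1]<192]; e=cv2.fitEllipse(c);print("lens",e,plane("top",e[0],38).round(1))
# end cap bright/dark end
for z,uv in((46,(378,245)),(38,(378,252))):print(plane("top",uv,z).round(1))
# die base corners in scene
g=cv2.cvtColor(s,cv2.COLOR_BGR2HSV);x0,y0,x1,y1=340,222,372,242
m=(~cv2.inRange(g,(105,110,40),(130,255,255)))[y0:y1,x0:x1]
for r in m: print(''.join('#' if v else '.' for v in r))
x0,y0=240,238;print()
for nm,roi in(("scene",(214,190,240,260)),):
    for y in range(207,222): print(y,[tuple(v) for v in s[y,217:231:2].tolist()])
E
```

```text
handle w [10, 10, 9, 9, 9, 9, 9, 9, 9, 9, 9, 9, 9, 9, 10, 10] slope [  -0.18943236 -147.62574545] yaw -0.187214022684202 resid [-1.2  0.4  1.   0.4 -0.1 -0.6  1.   0.4 -0.1 -0.6 -1.2  0.4 -0.1 -0.6
 -0.1  1.1]
lens ((382.0884094238281, 184.2570343017578), (30.363832473754883, 32.69064712524414), 47.7899055480957) [ 603.5 -260.9   38. ]
[ 472.1 -241.4   46. ]
[ 457.7 -242.6   38. ]
################################
################################
################################
################################
################################
#######.########################
#####..#########################
####...#########################
##.....#########################
#......###############...#######
......################.....#####
.......###############......####
.......##############.........##
.........###########............
...........########.............
..............####..............
................................
................................
................................
................................

207 [(162, 169, 169), (163, 170, 169), (108, 111, 112),
[... 1020 characters left out ...]

216 [(152, 159, 160), (75, 108, 162), (79, 101, 141), (83, 94, 117), (75, 106, 159), (111, 127, 153), (161, 169, 169)]
217 [(156, 164, 164), (73, 100, 148), (74, 104, 159), (75, 100, 151), (75, 106, 161), (109, 122, 141), (160, 169, 168)]
218 [(153, 159, 159), (67, 81, 110), (73, 96, 145), (72, 95, 148), (69, 93, 137), (107, 118, 129), (160, 169, 168)]
219 [(118, 124, 123), (64, 68, 68), (65, 79, 107), (66, 82, 117), (65, 77, 105), (124, 134, 141), (162, 170, 169)]
220 [(69, 72, 72), (77, 80, 79), (69, 82, 109), (66, 79, 112), (82, 94, 115), (150, 160, 161), (162, 169, 169)]
221 [(66, 70, 69), (118, 122, 122), (99, 108, 121), (75, 83, 102), (124, 132, 137), (162, 170, 169), (163, 170, 169)]
```

```bash
python3 - <<'E'
from h import *
b,l,r=[plane("scene",p,4) for p in((356,237.8),(346.2,232.2),(361.8,232.3))]
print(b,l,r,np.linalg.norm(l-b),np.linalg.norm(r-b),[np.degrees(np.arctan2(*(q-b)[1::-1])) for q in(l,r)])
c=np.array([470.5,230.5])
for yaw in(-16.4,-8,0,8):
    a=np.radians(yaw);print(yaw,[proj("scene",[c[0]+13*(i*np.cos(a)-j*np.sin(a)),c[1]+13*(i*np.sin(a)+j*np.cos(a)),4]).round(1).tolist() for i,j in((1,1),(1,-1),(-1,1))])
E
```

```text
[481.21173671 242.08629575   4.        ] [475.03029251 215.02622      4.        ] [454.30848195 246.53372867   4.        ] 27.757124342599674 27.26838419531112 [np.float64(-102.86752396562991), np.float64(170.6132089705092)]
-16.4 [[354.0, 238.6], [345.3, 233.1], [360.8, 234.0]]
-8 [[355.2, 238.6], [345.5, 233.8], [360.5, 233.3]]
0 [[356.2, 238.6], [345.8, 234.5], [360.1, 232.6]]
8 [[357.2, 238.4], [346.3, 235.2], [359.6, 231.9]]
```

```bash
cat >> h.py <<'E'
def go(x,y,z,yaw=None):
    o=bot.get_obs(); w=o['tcp_rot'][2]
    if yaw is None: yaw=w
    d=R.from_euler('xyz',[np.pi,0,yaw]).as_matrix().T@(np.array([x,y,z])-o['tool_pos'])
    sp=-((yaw-w+np.pi)%(2*np.pi)-np.pi)
    print("t",round(o['time'],2),"pos",o['tool_pos'].round(1),"rot",o['tcp_rot'].round(3),"shift units (after spin)",(d/80).round(3),"spin units",round(sp/.1,2))
E
python3 -c "
from h import *
go(468,230.5,90,2.95)"
```

```text
t 0.1 pos [173.3 495.2 226.1] rot [-3.14  -0.     2.805] shift units (after spin) [-4.246 -2.547  1.702] spin units -1.45
```

{"op": "jog_arm", "data": {"targets": [{"xyz": [0,0,0],"spin": -0.73},{"xyz": [0,0,0],"spin": -0.72},{"xyz": [-0.53,-0.32,0.21],"spin": 0},{"xyz": [-0.53,-0.32,0.21],"spin": 0},{"xyz": [-0.53,-0.32,0.21],"spin": 0},{"xyz": [-0.53,-0.32,0.21],"spin": 0},{"xyz": [-0.53,-0.32,0.21],"spin": 0},{"xyz": [-0.53,-0.32,0.21],"spin": 0},{"xyz": [-0.53,-0.31,0.21],"spin": 0},{"xyz": [-0.53,-0.31,0.22],"spin": 0}], "gripper": 58}}

```text
time: 1.35
tool_pos: [468.7, 230.1, 90.8]
tcp_rot: [3.142, -0.0, 2.95]
contact_force: [-0.0, -0.1, -0.6]
grip_width: 52.9
finger_force: 0.0
```

```bash
python3 -c "
from h import *
go(468,230.5,7,2.95)
a=bot.capture('scene');b=bot.capture('top')
cv2.imwrite('pics/c1.png',np.hstack([cv2.resize(a[170:290,290:430],(400,343),interpolation=2),cv2.resize(b[170:290,90:230],(400,343),interpolation=2)]))
go(468,230.5,7,2.95)"
```

```text
t 1.35 pos [468.7 230.1  90.8] rot [ 3.142 -0.     2.95 ] shift units (after spin) [0.01  0.003 1.047] spin units -0.0
t 1.45 pos [469.9 228.2  89.5] rot [-3.140e+00 -1.000e-03  2.945e+00] shift units (after spin) [0.028 0.024 1.032] spin units -0.05
```

View pics/c1.png

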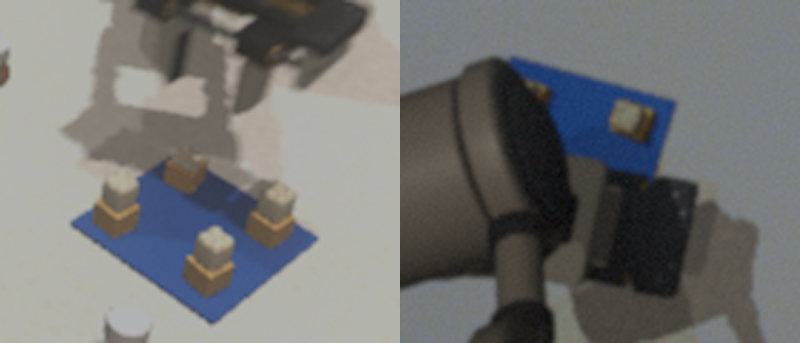

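The scene crop shows the fingers (tips about crop (170,75) and (245,105)) above and in line with the short model at crop (186,170); I'll descend.

{"op": "jog_arm", "data": {"targets": [{"xyz": [0.02,0,0.2],"spin": 0},{"xyz": [0,0,0.2],"spin": 0},{"xyz": [0,0,0.2],"spin": 0},{"xyz": [0,0,0.15],"spin": 0},{"xyz": [0,0,0.15],"spin": 0},{"xyz": [0,0,0.1],"spin": 0},{"xyz": [0,0,0.04],"spin": 0},{"xyz": [0,0,0],"spin": 0},{"xyz": [0,0,0],"spin": 0},{"xyz": [0,0,0],"spin": 0}]}}

```text
time: 2.7
tool_pos: [466.4, 231.8, 8.7]
tcp_rot: [3.141, 0.001, 2.95]
contact_force: [-0.2, 0.6, -0.3]
grip_width: 53.4
finger_force: 0.0
```

{"op": "jog_arm", "data": {"targets": [{"xyz": [0,0,0],"spin": 0},{"xyz": [0,0,0],"spin": 0},{"xyz": [0,0,0],"spin": 0},{"xyz": [0,0,0],"spin": 0},{"xyz": [0,0,0],"spin": 0},{"xyz": [0,0,0],"spin": 0},{"xyz": [0,0,0],"spin": 0},{"xyz": [0,0,0],"spin": 0},{"xyz": [0,0,0],"spin": 0},{"xyz": [0,0,0],"spin": 0}], "gripper": 0}}

```text
time: 3.95
tool_pos: [466.2, 231.7, 8.4]
tcp_rot: [3.141, 0.0, 2.95]
contact_force: [-0.3, 0.0, -0.3]
grip_width: 26.0
finger_force: 29.6
```

```bash
python3 -c "
from h import *
print(bot.get_obs()['grip_width'],bot.get_obs()['finger_force'],bot.get_obs()['contact_force'])
go(614.6,26,100,2.95)"
```

```text
26.036881263263794 29.615858495235443 [-0.25296877  0.03774326 -0.26713598]
t 3.95 pos [466.2 231.7   8.4] rot [3.141 0.    2.95 ] shift units (after spin) [-2.311 -2.171 -1.146] spin units -0.0
```

{"op": "jog_arm", "data": {"targets": [{"xyz": [0,0,-0.25],"spin": 0},{"xyz": [0,0,-0.45],"spin": 0},{"xyz": [0,0,-0.45],"spin": 0},{"xyz": [-0.33,-0.31,0],"spin": 0},{"xyz": [-0.33,-0.31,0],"spin": 0},{"xyz": [-0.33,-0.31,0],"spin": 0},{"xyz": [-0.33,-0.31,0],"spin": 0},{"xyz": [-0.33,-0.31,0],"spin": 0},{"xyz": [-0.33,-0.31,0],"spin": 0},{"xyz": [-0.33,-0.31,0],"spin": 0}]}}

```text
time: 5.2
tool_pos: [614.9, 25.0, 100.1]
tcp_rot: [3.142, -0.0, 2.95]
contact_force: [-0.4, 0.4, -0.6]
grip_width: 26.2
finger_force: 29.6
```

{"op": "jog_arm", "data": {"targets": [{"xyz": [0,0,0.2],"spin": 0},{"xyz": [0,0,0.2],"spin": 0},{"xyz": [0,0,0.1],"spin": 0},{"xyz": [0,0,0.1],"spin": 0},{"xyz": [0,0,0],"spin": 0},{"xyz": [0,0,0],"spin": 0},{"xyz": [0,0,0],"spin": 0},{"xyz": [0,0,0],"spin": 0},{"xyz": [0,0,0],"spin": 0},{"xyz": [0,0,0],"spin": 0}]}}

```text
time: 6.45
tool_pos: [614.5, 26.0, 52.4]
tcp_rot: [3.142, 0.0, 2.95]
contact_force: [-0.1, 0.1, -0.6]
grip_width: 26.2
finger_force: 29.6
```

```bash
python3 -c "
from h import *
go(614.6,26,12.5,2.95);print(bot.get_obs()['grip_width'])
a=bot.capture('scene')
cv2.imwrite('pics/s2.png',a)
cv2.imwrite('pics/c2.png',cv2.resize(a[180:270,200:290],(600,600),interpolation=2))
p=bot.get_obs()['tool_pos'];print(p,proj('scene',p),proj('scene',[p[0],p[1],p[2]-4.4]),proj('scene',[614.6,26,8]))"
```

```text
t 6.45 pos [614.5  26.   52.4] rot [3.142 0.    2.95 ] shift units (after spin) [-0.001 -0.     0.498] spin units -0.0
26.154251415218283
[614.50185697  26.05833856  52.32366819] [248.86009354 219.09827074] [248.82986993 220.5931354 ] [248.51948012 233.80920896]
```

View pics/c2.png

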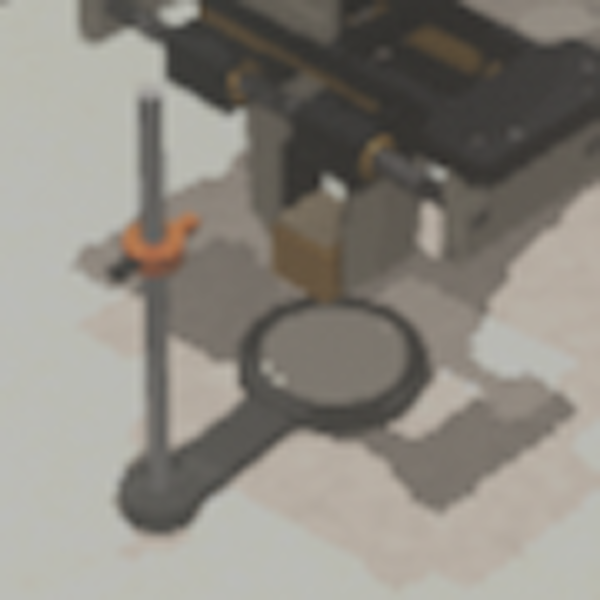

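```bash
python3 -c "
from h import *
ex=np.array([np.cos(.19),-np.sin(.19)]);ey=np.array([np.sin(.19),np.cos(.19)])
print('disc',plane('scene',(249.8,232.8),8))
for uv,i,j in (((248.9,224.6),1,1),((241.3,219.2),1,-1)):
    q=plane('scene',uv,48)[:2]; print('die',q, q-13*(i*ex+j*ey))
for c in ([614.6,26],[612,24.5]):
  print([proj('scene',[c[0]+13*(i*ex+j*ey)[0],c[1]+13*(i*ex+j*ey)[1],48]).round(1) for i,j in((1,1),(1,-1))])
foot=plane('scene',(223.5,253.5),8);print('foot',foot)
for z in (105,108,111,114): print(z,proj('scene',[foot[0],foot[1],z]), proj('scene',[703.5,14,z]), proj('top',[703.5,14,z]))
"
```

```text
disc [609.8696043   26.53807853   8.        ]
die [626.59400927  34.07606308] [611.37278858  23.76517365]
die [620.01341289   8.9319766 ] [609.70252347  24.15319729]
[array([249. , 225.7]), array([240.8, 220.6])]
[array([249. , 224.9]), array([240.9, 219.8])]
foot [701.27454798  16.08113817   8.        ]
105 [222.56237182 219.35612937] [221.11951235 219.5623036 ] [254.80786308 133.21738058]
108 [222.53139574 218.22813076] [221.08555843 218.43384863] [254.78901565 132.7773449 ]
111 [222.50029267 217.09550797] [221.05146521 217.30076399] [254.77004285 132.33438238]
114 [222.46906184 215.95823249] [221.01723182 216.16302113] [254.75094344 131.88846371]
```

The picture shows the disc centred at crop (332,352), the held model's lower near corner at (325,298), and the marker at (155,248): the die is aligned to within about 2 mm, so I lower with a small correction.

{"op": "jog_arm", "data": {"targets": [{"xyz": [0.01,0.015,0.12],"spin": 0},{"xyz": [0,0,0.12],"spin": 0},{"xyz": [0,0,0.12],"spin": 0},{"xyz": [0,0,0.08],"spin": 0},{"xyz": [0,0,0.04],"spin": 0},{"xyz": [0,0,0.015],"spin": 0},{"xyz": [0,0,0],"spin": 0},{"xyz": [0,0,0],"spin": 0},{"xyz": [0,0,0],"spin": 0},{"xyz": [0,0,0],"spin": 0}]}}

```text
time: 7.75
tool_pos: [614.0, 27.4, 12.9]
tcp_rot: [3.141, 0.0, 2.95]
contact_force: [-0.7, -0.2, 0.5]
grip_width: 26.0
finger_force: 29.6
```

{"op": "jog_arm", "data": {"targets": [{"xyz": [0,0,0.005],"spin": 0},{"xyz": [0,0,0],"spin": 0},{"xyz": [0,0,0],"spin": 0},{"xyz": [0,0,0],"spin": 0},{"xyz": [0,0,0],"spin": 0},{"xyz": [0,0,0],"spin": 0},{"xyz": [0,0,0],"spin": 0},{"xyz": [0,0,-0.2],"spin": 0},{"xyz": [0,0,-0.4],"spin": 0},{"xyz": [0,0,-0.5],"spin": 0}], "gripper": 58}}

```text
time: 9.0
tool_pos: [613.6, 27.4, 101.8]
tcp_rot: [3.142, -0.001, 2.95]
contact_force: [0.2, -0.8, 0.9]
grip_width: 53.4
finger_force: 0.0
```

```bash
python3 -c "
from h import *
go(522.9,-246.2,100,np.pi-.187);print(bot.get_obs()['joint_positions'].round(2))"
```

```text
t 9.0 pos [613.6  27.4 101.8] rot [ 3.142e+00 -1.000e-03  2.950e+00] shift units (after spin) [ 0.479 -3.571  0.022] spin units -0.05
[-0.08  0.62  1.43  0.    1.1  -1.46]
```

{"op": "jog_arm", "data": {"targets": [{"xyz": [0.06,-0.45,0],"spin": 0},{"xyz": [0.06,-0.45,0],"spin": 0},{"xyz": [0.06,-0.45,0],"spin": 0},{"xyz": [0.06,-0.45,0],"spin": 0},{"xyz": [0.06,-0.45,0],"spin": 0},{"xyz": [0.06,-0.45,0],"spin": 0},{"xyz": [0.06,-0.45,0],"spin": 0},{"xyz": [0.06,-0.42,0],"spin": 0},{"xyz": [0,0,0],"spin": 0},{"xyz": [0,0,0],"spin": 0}]}}

```text
time: 10.25
tool_pos: [522.0, -245.3, 101.0]
tcp_rot: [3.141, 0.001, 2.949]
contact_force: [0.5, -0.1, -0.1]
grip_width: 53.1
finger_force: 0.0
```

```bash
python3 -c "
from h import *
go(522.9,-246.2,19,np.pi-.187)
a=bot.capture('scene');b=bot.capture('top');cv2.imwrite('pics/s3.png',a);cv2.imwrite('pics/t3.png',b)
cv2.imwrite('pics/c3.png',np.hstack([cv2.resize(a[130:210,120:220],(500,400),interpolation=2),cv2.resize(a[205:255,220:270],(300,400),interpolation=2)]))
o=bot.get_obs()['tool_pos'];print(proj('scene',o),proj('scene',[522.9,-246.2,46]))
x0,y0,x1,y1=236,170,266,198
gr=cv2.cvtColor(b,cv2.COLOR_BGR2GRAY)
g=cv2.cvtColor(b,cv2.COLOR_BGR2HSV)[y0:y1,x0:x1]
for r in g[:,:,1]: print(' '.join('%3d'%v for v in r))
"
```

```text
t 10.25 pos [ 522.  -245.3  101. ] rot [3.141e+00 1.000e-03 2.949e+00] shift units (after spin) [-0.013 -0.009  1.025] spin units -0.05
[182.67846758 151.22117096] [183.64803127 168.67508644]
 19  13  11  12  12  10  15  12  12  10  13   7  12   4   9   8   9   4   9   9   4  13  18  20  13  15  10  12  15  10
 17  12  13  10   8  12  10  16  16   5   9  10   8  12   4  17   4   4   4   4   8  12  16  20  17  17  10  10  12   8
  8  12  12  10   6  10  11  15   9   7   8  12   8  18  14  10  10   4  11   9   4  11  12  12  13  17  19  15  15  19
 12  10  10  10  15   7  11  14   0  11  17   6   5  10  12  10  15  13  17  13   8   8   4  10  10  15  19  20  18  20
 10  12  10  10  10   6   7   4   3  40  51  34  25  17  11   4   2   7   7  10   6   3   8   4   7  17  23  22  24  26
 10  10   8  10   9   8   4  10   3  32  54  46  39  36  33  19   6   6  15  24  25  19   6   7   8  10  17  24  22  22
 10  15  11   6   8   0  12  19  17  15  46  34  33  39  30  16  10   6  12  31  50  29  11  22  10   8  10  19  20  23
 12  12  10   7   4  16  19  22  21  11  43  34  29  33  29  14  12 
[... 1751 characters left out ...]
  11  21  21  23  24  24  27  25  25  28  26  25  24  24  24  25  26  24  20  17   9  13   4  10  10
 18  19  17   8  12   4   7  11  17  22  24  26  24  25  25  25  25  23  22  24  23  20  24  17   4   9  16  16   5  10
 25  19  16  12  10   4   4   7  13  21  24  23  24  26  24  26  22  25  27  24  22  18   4   4   4   4  10   8   8  12
 24  24  17  10   8   7   8   9   8  18  20  20  25  22  22  24  24  23  21  20  10  12  13   9  11   9   7   6   8  10
 22  20  19  14  13  10  12   0   8   4   4   4   7  17  10   9  10  13   7   8   9   4   4   4  14  13  14  12  13  13
 17  19  19  17  19  14  22   8  10   4   8   4   8   8  12  12  12   9   4   9   9   8  12  10  17  17  13  11  10  15
```

View pics/c3.png

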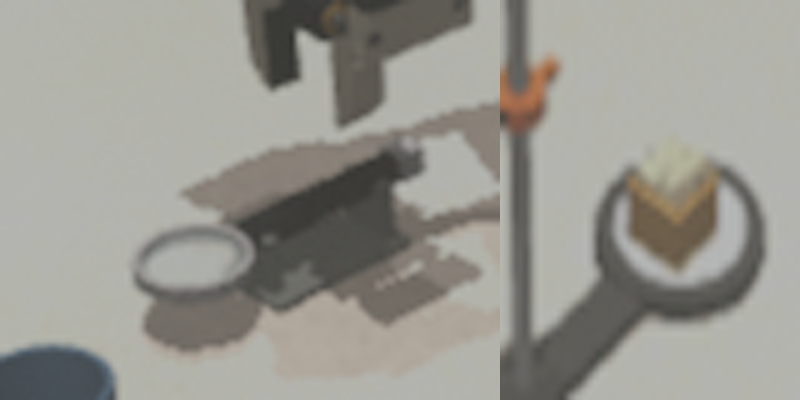

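```bash
python3 -c "
from h import *
b=cv2.imread('pics/t3.png');a=cv2.imread('pics/s3.png')
A=cv2.resize(b[168:200,234:268],(408,384),interpolation=2);A=cv2.convertScaleAbs(A,alpha=1.8)
B=cv2.resize(a[215:247,233:265],(384,384),interpolation=2)
cv2.imwrite('pics/c4.png',np.hstack([A,B]))
"
```

```text
(no output)
```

View pics/c4.png

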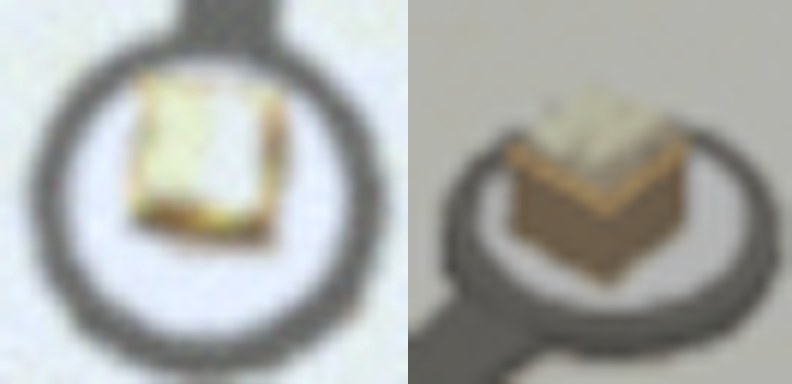

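Both views show the model standing upright but about 4.5 mm too far from the robot (top: model centre at crop (214,168), disc at (208,195); scene: base centre (600,226), disc (612,215)). I'll go back and correct it.

{"op": "jog_arm", "data": {"targets": [{"xyz": [-0.06,0.45,0],"spin": 0},{"xyz": [-0.06,0.45,0],"spin": 0},{"xyz": [-0.06,0.45,0],"spin": 0},{"xyz": [-0.06,0.45,0],"spin": 0},{"xyz": [-0.06,0.45,0],"spin": 0},{"xyz": [-0.06,0.45,0],"spin": 0},{"xyz": [-0.06,0.45,0],"spin": 0},{"xyz": [-0.06,0.42,0],"spin": 0},{"xyz": [0,0,0],"spin": 0},{"xyz": [0,0,0],"spin": 0}]}}

```text
time: 11.6
tool_pos: [613.6, 27.8, 100.3]
tcp_rot: [-3.141, -0.0, 2.951]
contact_force: [-0.0, -0.3, 0.2]
grip_width: 52.9
finger_force: 0.0
```

{"op": "jog_arm", "data": {"targets": [{"xyz": [0,0,0.2],"spin": 0},{"xyz": [0,0,0.3],"spin": 0},{"xyz": [0,0,0.25],"spin": 0},{"xyz": [0,0,0.2],"spin": 0},{"xyz": [0,0,0.1],"spin": 0},{"xyz": [0,0,0.04],"spin": 0},{"xyz": [0,0,0],"spin": 0},{"xyz": [0,0,0],"spin": 0},{"xyz": [0,0,0],"spin": 0},{"xyz": [0,0,0],"spin": 0}]}}

```text
time: 12.85
tool_pos: [614.1, 27.4, 13.4]
tcp_rot: [3.141, 0.001, 2.95]
contact_force: [0.1, 1.0, 0.5]
grip_width: 53.3
finger_force: 0.0
```

{"op": "jog_arm", "data": {"targets": [{"xyz": [0,0,0],"spin": 0},{"xyz": [0,0,0],"spin": 0},{"xyz": [0,0,0],"spin": 0},{"xyz": [0,0,0],"spin": 0},{"xyz": [0,0,0],"spin": 0},{"xyz": [0,0,0],"spin": 0},{"xyz": [0,0,0],"spin": 0},{"xyz": [0,0,0],"spin": 0},{"xyz": [0,0,0],"spin": 0},{"xyz": [0,0,0],"spin": 0}], "gripper": 0}}

```text
time: 14.1
tool_pos: [613.9, 27.4, 13.1]
tcp_rot: [3.141, -0.0, 2.95]
contact_force: [-1.0, -0.2, -0.3]
grip_width: 26.0
finger_force: 29.7
```

{"op": "jog_arm", "data": {"targets": [{"xyz": [0,0,-0.06],"spin": 0},{"xyz": [0,0,0],"spin": 0},{"xyz": [0.03,-0.005,0],"spin": 0},{"xyz": [0.026,-0.005,0],"spin": 0},{"xyz": [0,0,0],"spin": 0},{"xyz": [0,0,0.03],"spin": 0},{"xyz": [0,0,0.025],"spin": 0},{"xyz": [0,0,0],"spin": 0},{"xyz": [0,0,0],"spin": 0},{"xyz": [0,0,0],"spin": 0}]}}

```text
time: 15.35
tool_pos: [609.4, 27.5, 13.5]
tcp_rot: [3.141, 0.0, 2.95]
contact_force: [-0.1, -0.3, -0.7]
grip_width: 25.8
finger_force: 29.7
```

{"op": "jog_arm", "data": {"targets": [{"xyz": [0,0,0],"spin": 0},{"xyz": [0,0,0],"spin": 0},{"xyz": [0,0,0],"spin": 0},{"xyz": [0,0,0],"spin": 0},{"xyz": [0,0,0],"spin": 0},{"xyz": [0,0,0],"spin": 0},{"xyz": [0,0,0],"spin": 0},{"xyz": [0,0,-0.2],"spin": 0},{"xyz": [0,0,-0.4],"spin": 0},{"xyz": [0,0,-0.5],"spin": 0}], "gripper": 58}}

```text
time: 16.6
tool_pos: [609.1, 27.5, 103.0]
tcp_rot: [3.142, -0.001, 2.95]
contact_force: [1.7, 0.3, 0.5]
grip_width: 53.2
finger_force: 0.0
```

{"op": "jog_arm", "data": {"targets": [{"xyz": [0.055,-0.45,0],"spin": 0},{"xyz": [0.055,-0.45,0],"spin": 0},{"xyz": [0.055,-0.45,0],"spin": 0},{"xyz": [0.055,-0.45,0],"spin": 0},{"xyz": [0.055,-0.45,0],"spin": 0},{"xyz": [0.055,-0.45,0],"spin": 0},{"xyz": [0.055,-0.45,0],"spin": 0},{"xyz": [0.035,-0.42,0],"spin": 0},{"xyz": [0,0,0],"spin": 0},{"xyz": [0,0,0],"spin": 0}]}}

```text
time: 17.85
tool_pos: [522.1, -246.2, 102.2]
tcp_rot: [3.141, 0.001, 2.949]
contact_force: [0.2, -1.0, 0.1]
grip_width: 53.2
finger_force: 0.0
```

```bash
python3 -c "
from h import *
a=bot.capture('scene');b=bot.capture('top');cv2.imwrite('pics/s5.png',a);cv2.imwrite('pics/t5.png',b)
A=cv2.resize(b[168:200,234:268],(408,384),interpolation=2);A=cv2.convertScaleAbs(A,alpha=1.8)
B=cv2.resize(a[215:247,233:265],(384,384),interpolation=2)
cv2.imwrite('pics/c5.png',np.hstack([A,B]))
go(522.9,-246.2,19,np.pi-.187)
# finger gap vs handle in scene/top
print(proj('scene',[522.9,-246.2,46]))
"
```

```text
t 17.95 pos [ 522.3 -245.6  101.9] rot [3.141 0.    2.951] shift units (after spin) [-0.009 -0.006  1.036] spin units -0.04
[183.64803127 168.67508644]
```

View pics/c5.png

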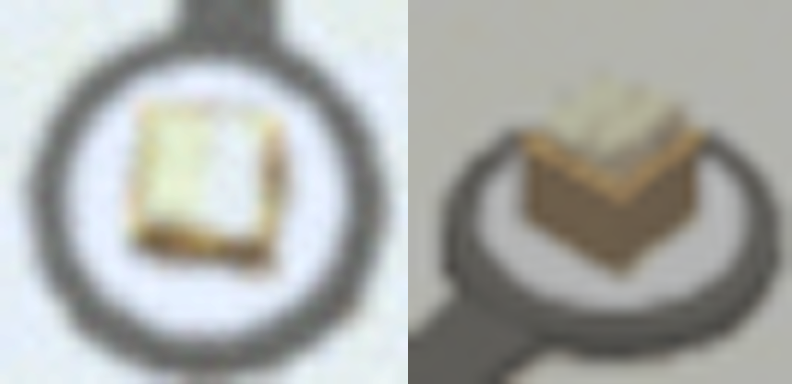

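The model now stands centred to within about 1–2 mm (scene: base centre (611,213) against disc (612,215)). Now the loupe.

{"op": "jog_arm", "data": {"targets": [{"xyz": [-0.01,-0.005,0.2],"spin": -0.04},{"xyz": [0,0,0.2],"spin": 0},{"xyz": [0,0,0.2],"spin": 0},{"xyz": [0,0,0.2],"spin": 0},{"xyz": [0,0,0.15],"spin": 0},{"xyz": [0,0,0.08],"spin": 0},{"xyz": [0,0,0],"spin": 0},{"xyz": [0,0,0],"spin": 0},{"xyz": [0,0,0],"spin": 0},{"xyz": [0,0,0],"spin": 0}]}}

```text
time: 19.2
tool_pos: [522.8, -247.1, 19.5]
tcp_rot: [-3.141, 0.001, 2.954]
contact_force: [-0.2, -0.5, -1.3]
grip_width: 53.1
finger_force: 0.0
```

{"op": "jog_arm", "data": {"targets": [{"xyz": [0,0,0],"spin": 0},{"xyz": [0,0,0],"spin": 0},{"xyz": [0,0,0],"spin": 0},{"xyz": [0,0,0],"spin": 0},{"xyz": [0,0,0],"spin": 0},{"xyz": [0,0,0],"spin": 0},{"xyz": [0,0,0],"spin": 0},{"xyz": [0,0,0],"spin": 0},{"xyz": [0,0,0],"spin": 0},{"xyz": [0,0,0],"spin": 0}], "gripper": 0}}

```text
time: 20.45
tool_pos: [522.6, -247.3, 19.1]
tcp_rot: [-3.141, 0.0, 2.954]
contact_force: [-1.4, -5.4, -0.5]
grip_width: 13.4
finger_force: 30.0
```

{"op": "jog_arm", "data": {"targets": [{"xyz": [0,0,-0.03],"spin": 0},{"xyz": [0,0,-0.06],"spin": 0},{"xyz": [0,0,-0.1],"spin": 0},{"xyz": [0,0,-0.15],"spin": 0},{"xyz": [0,0,-0.2],"spin": 0},{"xyz": [0,0,-0.2],"spin": 0},{"xyz": [0,0,-0.15],"spin": 0},{"xyz": [0,0,-0.1],"spin": 0},{"xyz": [0,0,0],"spin": 0},{"xyz": [0,0,0],"spin": 0}]}}

```text
time: 21.7
tool_pos: [522.4, -246.8, 97.8]
tcp_rot: [3.141, -0.001, 2.954]
contact_force: [-0.3, -0.5, -0.2]
grip_width: 13.8
finger_force: 29.9
```

```bash
python3 -c "
from h import *
a=bot.capture('scene');b=bot.capture('top');cv2.imwrite('pics/s6.png',a);cv2.imwrite('pics/t6.png',b)
cv2.imwrite('pics/c6.png',np.hstack([cv2.resize(a[110:200,110:230],(480,360),interpolation=2),cv2.resize(b[150:240,340:420],(320,360),interpolation=2)]))
o=bot.get_obs();print(o['tool_pos'],o['tcp_rot'],o['grip_width'],o['moment'])
z=o['tool_pos'][2]+19;p=o['tool_pos'][:2]
print('exp lens',z,[p[0]+82*np.cos(.187),p[1]-82*np.sin(.187)],proj('scene',[p[0]+82*np.cos(.187),p[1]-82*np.sin(.187),z]),proj('top',[p[0]+82*np.cos(.187),p[1]-82*np.sin(.187),z]))
"
```

```text
[ 522.32078279 -246.83665978   97.66602206] [ 3.14102827e+00 -1.13855312e-03  2.95377585e+00] 13.80966299302979 [ 0.07525751  0.0204095  -0.00680262]
exp lens 116.66602206255156 [np.float64(602.8912269245745), np.float64(-262.08144680389717)] [155.89323694 156.70549593] [393.69034937 177.18347243]
```

View pics/c6.png

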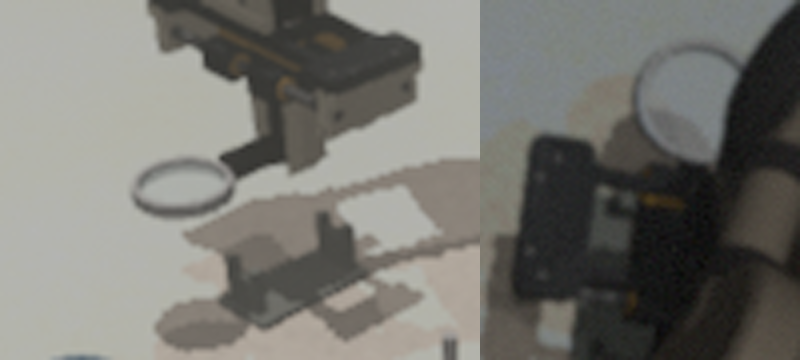

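The lens is seen at scene crop (184,187), i.e. (156,156.5), matching the expected (155.9,156.7), and the rest is empty: the loupe is level in the grip. I move it gently over the stage.

{"op": "jog_arm", "data": {"targets": [{"xyz": [0.01,0.05,0],"spin": 0},{"xyz": [0.02,0.12,0],"spin": 0},{"xyz": [0.03,0.2,0],"spin": 0},{"xyz": [0.03,0.2,0],"spin": 0},{"xyz": [0.03,0.2,0],"spin": 0},{"xyz": [0.03,0.2,0],"spin": 0},{"xyz": [0.03,0.2,0],"spin": 0},{"xyz": [0.03,0.2,0],"spin": 0},{"xyz": [0.03,0.2,0],"spin": 0},{"xyz": [0.03,0.2,0],"spin": 0}]}}

```text
time: 23.05
tool_pos: [527.9, -102.8, 98.3]
tcp_rot: [3.141, 0.0, 2.954]
contact_force: [0.2, -0.5, -0.7]
grip_width: 13.5
finger_force: 29.9
```

{"op": "jog_arm", "data": {"targets": [{"xyz": [0.03,0.2,0],"spin": 0},{"xyz": [0.03,0.2,0],"spin": 0},{"xyz": [0.03,0.2,0],"spin": 0},{"xyz": [0.03,0.2,0],"spin": 0},{"xyz": [0.03,0.2,0],"spin": 0},{"xyz": [0.03,0.2,0],"spin": 0},{"xyz": [0.03,0.2,0],"spin": 0},{"xyz": [0.03,0.2,0],"spin": 0},{"xyz": [0.02,0.12,0],"spin": 0},{"xyz": [0,0.06,0.02],"spin": 0}]}}

```text
time: 24.3
tool_pos: [534.1, 40.5, 96.7]
tcp_rot: [3.142, 0.0, 2.954]
contact_force: [-0.1, -0.4, -0.3]
grip_width: 13.5
finger_force: 29.9
```

```bash
python3 -c "
from h import *
go(533.9,42.2,93)
a=bot.capture('scene')
"
```

```text
t 24.3 pos [534.1  40.5  96.7] rot [3.142 0.    2.954] shift units (after spin) [0.007 0.02  0.047] spin units -0.0
```

{"op": "jog_arm", "data": {"targets": [{"xyz": [0.005,0.01,0.02],"spin": 0},{"xyz": [0,0.01,0.025],"spin": 0},{"xyz": [0,0,0],"spin": 0},{"xyz": [0,0,0],"spin": 0},{"xyz": [0,0,0],"spin": 0},{"xyz": [0,0,0],"spin": 0},{"xyz": [0,0,0],"spin": 0},{"xyz": [0,0,0],"spin": 0},{"xyz": [0,0,0],"spin": 0},{"xyz": [0,0,0],"spin": 0}]}}

```text
time: 25.6
tool_pos: [533.9, 41.5, 93.1]
tcp_rot: [3.142, 0.0, 2.954]
contact_force: [0.4, -0.4, -0.2]
grip_width: 14.0
finger_force: 29.9
```

```bash
python3 -c "
from h import *
go(533.9,42.2,93)
a=bot.capture('scene');b=bot.capture('top');cv2.imwrite('pics/s7.png',a);cv2.imwrite('pics/t7.png',b)
cv2.imwrite('pics/c7.png',np.hstack([cv2.resize(a[180:255,200:280],(427,400),interpolation=2),cv2.convertScaleAbs(cv2.resize(b[120:200,225:290],(325,400),interpolation=2),alpha=1.6)]))
p=bot.get_obs()['tool_pos'];L=[p[0]+82*np.cos(.187),p[1]-82*np.sin(.187),p[2]+19];print(L,proj('scene',L),proj('top',L))
for z in(106,109,112,115):print(z,proj('scene',[703,14.5,z]),proj('top',[703,14.5,z]))
for n,im in(('scene',a),('top',b)):
  print(n,blobs(im,(3,90,60),(16,255,255),6,(205,195,245,235) if n=='scene' else (240,115,270,150))[0])
"
```

```text
t 25.6 pos [533.9  41.5  93.1] rot [3.142 0.    2.954] shift units (after spin) [0.002 0.008 0.002] spin units -0.0
[np.float64(614.5180175575397), np.float64(26.291394330201463), np.float64(112.12818347663371)] [249.37250756 197.98203107] [249.33935813 174.47653058]
106 [221.4454536  219.14582738] [254.56433014 133.30719178]
109 [221.41214948 218.01592798] [254.54465202 132.86692898]
112 [221.37870864 216.88139057] [254.52484286 132.42373432]
115 [221.34513026 215.74218651] [254.50490133 131.97757841]
scene [([219, 213, 10, 8, 45], [223.2, 216.6])]
top [([250, 129, 9, 13, 64], [254.2, 134.1])]
```

View pics/c7.png

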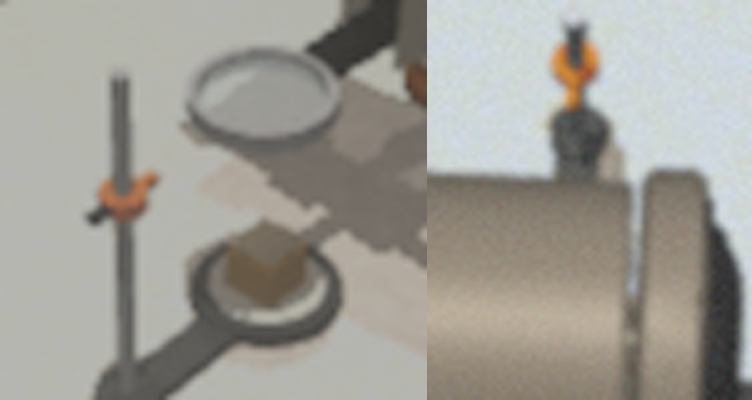

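```bash
python3 -c "
from h import *
s=cv2.imread('pics/scene0.png');g=cv2.resize(cv2.cvtColor(s,cv2.COLOR_BGR2GRAY)[215:255,225:275],None,fx=8,fy=8,interpolation=2)
for th in(105,120,130):
  b=(g<th).astype(np.uint8)*255
  cs,hi=cv2.findContours(b,cv2.RETR_CCOMP,cv2.CHAIN_APPROX_NONE)
  for c,h in zip(cs,hi[0]):
    if h[3]>=0 and len(c)>200:
      e=cv2.fitEllipse(c);p=(np.array(e[0])+.5)/8-.5+[225,215];print(th,p,np.array(e[1])/8,plane('scene',p,8))
t=cv2.imread('pics/top0.png');g=cv2.resize(cv2.cvtColor(t,cv2.COLOR_BGR2GRAY)[160:210,225:275],None,fx=8,fy=8,interpolation=2)
for th in(70,80,90):
  b=(g<th).astype(np.uint8)*255
  cs,hi=cv2.findContours(b,cv2.RETR_CCOMP,cv2.CHAIN_APPROX_NONE)
  for c,h in zip(cs,hi[0]):
    if h[3]>=0 and len(c)>200:
      e=cv2.fitEllipse(c);p=(np.array(e[0])+.5)/8-.5+[225,160];print('top',th,p,np.array(e[1])/8,plane('top',p,8))
# lens rim now
a=cv2.imread('pics/s7.png');g=cv2.resize(cv2.cvtColor(a,cv2.COLOR_BGR2GRAY)[180:215,225:275],None,fx=8,fy=8,interpolation=2)
e=proj('scene',[614.5,26.3,112.1]);print('lens exp',e)
# placed die bottom corners (from c5)
for uv in((233+(606-408+15)/12-.5,215+273/12-.5),):print('near corner',plane('scene',uv,8))
"
```

```text
120 [249.59307289 232.82021141] [15.19159031 22.69560051] [610.20343365  26.17171018   8.        ]
130 [249.58505058 232.82380867] [14.8318615  22.26179123] [610.22489824  26.16300831   8.        ]
top 70 [250.69319534 184.12991333] [23.9069767  24.37022209] [614.45595278  25.8847009    8.        ]
top 80 [250.70410156 184.1303215 ] [23.18743324 23.69527054] [614.45458619  25.86000954   8.        ]
top 90 [250.72557068 184.11823463] [22.51694298 23.03937531] [614.48161273  25.81101953   8.        ]
lens exp [249.38000038 197.98970975]
near corner [622.59057816  35.98775398   8.        ]
```

{"op": "jog_arm", "data": {"targets": [{"xyz": [0.012,0,0.006],"spin": 0},{"xyz": [0,0,0],"spin": 0},{"xyz": [0,0,0],"spin": 0},{"xyz": [0,0,0],"spin": 0},{"xyz": [0,0,0],"spin": 0},{"xyz": [0,0,0],"spin": 0},{"xyz": [0,0,0],"spin": 0},{"xyz": [0,0,0],"spin": 0},{"xyz": [0,0,0],"spin": 0},{"xyz": [0,0,0],"spin": 0}]}}

```text
time: 26.95
tool_pos: [533.0, 41.7, 92.7]
tcp_rot: [3.142, 0.0, 2.954]
contact_force: [-0.1, 0.6, -0.6]
grip_width: 13.6
finger_force: 29.9
```

```bash
python3 -c "
from h import *
go(533,42,92.6);print(bot.close_job())"
```

```text
t 26.95 pos [533.   41.7  92.7] rot [3.142 0.    2.954] shift units (after spin) [0.001 0.004 0.001] spin units -0.0
the job is handed in; nothing more can be done
None
```

I handed the job in at about 27 s: the broken model stands upright near the middle of the white disc, by my measurements within about 2 mm, and the loupe is held level over it with the lens centre at about 112 mm, the measured marker height (about 111.5 mm, give or take 1.5 mm); no verdict came back.

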